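# Raise the counterweighted hold-down arm and slide the mended panel to the fence

## Robot

A 6-joint arm with a two-finger parallel gripper is mounted at the origin on the work surface. World frame = base frame: x ahead of the robot, y to its left, z up, the work surface at z = 0. Lengths are in m, angles in rad, forces in N, time in s.
With the tool pointing down it reaches from about 0.35 to 0.775 m from the base axis. Payload 7.3 kg.
Tool frame: the origin (TCP) lies at the very end of the fingers, on their centre line; the grasp point (between the pads) lies 19 mm behind it; z points along the fingers, y is the line along which they close (so a half turn about z gives the same grasp; the last joint's range is limited). The gripper opens to 92 mm and grips with 3 to 60 N. Pads are 19 mm wide; open, the fingers measure 130 mm over their backs; the gripper's body (75 mm by 190 mm) begins 47 mm behind the grasp point.
Start: joints at [-1.492, 0.342, 1.524, -0, 1.275, -0.146], TCP at [0.117, -0.512, 0.227] pointing down, gripper open.
Joint ranges: [-2.53, 2.53], [-0.77, 2.02], [0.04, 2.7], [-1, 4.14], [0.28, 2.66], [-3.11, 3.11]. Speed limits (rad/s): [2.57, 2.57, 3.14, 3.14, 3.14, 3.14].

## Interface

Orientations are given as [roll, pitch, yaw] about the fixed x, y, z axes, in that order (R = Rz(yaw) Ry(pitch) Rx(roll)).
In Python, from cell import observe, read_camera, get_calibration, hand_in, search_frame gives the robot as it stands.
- The arm moves only by the tool step_arm, never from a script. Its argument "commands" is a list of rows, each an object with "translation": the shift along the tool's x, y, z in mm, a list of three; "roll": the turn about the tool's z in rad. In form: [{"translation": [x, y, z], "roll": roll}, ...]. A call has 1 to 20 rows; each row shifts and turns the commanded pose from where the row before left it, along the tool's axes as they then stand; what a row does not reach is not made up. A row lasts 1/12 s, in which the tool goes at most 41.7 mm and 7.16 degrees, less where a joint would pass 70% of its speed; a pose out of reach is approached as far as the arm can. A call is refused whole if a number of a shift passes 41.7 or a number of a turn 0.125, either way. A call with a gripper value outside its range is refused whole. "fingers" is the opening, from 0 (shut) to 1 (fully open), set as the call begins (left out, the last holds). The fingers move at their own pace and stop on an object; "grip_force" is the grip in N (left out, the last holds). Time passes only in rows, so rows that do not move let the fingers close. It gives the time, the measured TCP pose, the force, the opening and the grip force at its end, in the units of the state.
- observe(): the state, without advancing time (a new reading comes with each control period).
- read_camera(name): name is "scene" or "side" or "wrist"; returns the picture (384x512x3 uint8, red, green, blue); there is no depth.
- get_calibration(name): a dict with "camera_matrix" (3x3 intrinsics, pixels), "world_from_camera" (4x4, takes a point from camera to world coordinates). Camera axes: x right, y up, looking along -z (the intrinsics and any distortion apply to the point x, -y, -z); pixel columns grow to the right and rows downward; lengths in m; the calibration is good to about 2 mm. The wrist camera is an equidistant fisheye: a pixel r from the principal point sees the ray r / f radians off the axis. A picture is of the moment at which its call begins: read the wrist's pose just before it. get_calibration takes no time and is no camera call; for the wrist camera it gives the pose at the moment of the call.
- hand_in(): hands the job in; it is judged then, once.
Trained networks look in the newest picture that a camera, given by its name, has taken for a name from the list of things; names that differ only in an ending like _2 or _b are one class to them, and where a whole thing is asked for, a point or a joint stands for the part that bears it (a point fixed in the world has none). Each returns a list of dicts, best first, with "confidence" (0 to 1); they miss things now and then, are a little off and sometimes report something else, mostly with a low value. They report only what shows in the picture. A call takes as long as a camera call. They do not tell look-alikes from the thing itself.
- search_frame(camera, name): "at" ([x, y, z] in m, in world coordinates, good to about 4 mm: the middle of the surface that is visible of it).
The state is a dict: "time": time; "qpos": joint angles; "qvel": joint speeds; "joint_efforts": joint torques, N m; "tool_pos": TCP position; "tool_rot": TCP orientation; "contact_force": force on the tool from outside, world axes, zero at the start; "torque": the same for the moment, N m; "opening": finger opening in m; "grip_force": force on a finger pad.
Only numpy, scipy, OpenCV 4.12 (cv2) and the standard library are available. Lean on these libraries where they do the work, as an engineer would, in place of code of your own. Each camera call takes 0.05 s, during which the arm holds its last target. There are 200 camera calls.

## Task

The glue on the small wooden panel in the gluing jig has set. With the fingertips, push the counterweighted hold-down arm up past its balance point so that it stays raised by itself, then push the panel along its channel until it is fully home against the fence at the channel's end. Grasp and lift nothing: the panel must stay down in the channel, and everything standing around must be left where it is.

Things in the scene. Friction and masses are not known exactly. Their poses are not given: they have to be found in the camera images.
- jig: gluing jig fixed to the table, plywood bed 8 mm thick. Origin on the table at mid-width of the channel; y runs along the channel to the fence, x across it, to the hinge posts; z up. Channel: 96 mm wide (x -48 to 48), floor 8 mm above the table, ledges 10 mm wide with tops at 18 mm, from its open end at y -115 to the fence at y 140. Grey hinge posts at x 110: 96 mm tall, 50 mm over both
- fence_face (a point): middle of the fence's face that the panel comes to rest against: x 0, y 140 mm, z 23 mm in the jig's frame. The fence is a wooden block 116 mm wide across the channel, 14 mm thick, top 38 mm above the table
- hinge (a point): centre of the hold-down arm's hinge between the posts: x 110 mm, y 0, z 80 mm in the jig's frame; the hinge line runs along the jig's y. A dark steel counterweight (cylinder 42 mm across, 42 mm long) sits on an 80 mm stalk that stands straight up from the hinge while the arm is down, and swings outwards, away from the channel, as the arm rises
- handle (a point): centre of the round steel crossbar (T handle) at the arm's free end: 16 mm thick, 100 mm long, parallel to the hinge line, 200 mm from the hinge, beyond the channel (jig x -90 mm). With the arm down it is 80 mm above the table, with free space under and in front of it for a fingertip; it swings up and over towards the hinge. The arm is a straight bar 16 mm wide, 12 mm high
- hold_arm (a joint): angle of the hold-down arm, rad: 0 when it lies level with its rubber foot (32 mm across, 110 mm from the hinge) resting on the panel; grows as the crossbar rises, to a stop at 1.48. Balance point at about 0.87: short of it the arm falls back, beyond it it carries on by itself to the stop and stays there. Raising it takes 2 to 4 N at the crossbar
- panel: the panel, origin at the centre of its underside: a loose dark wooden block with a pale aged face, 90 mm (jig x) by 110 mm (jig y) by 22 mm thick, lying in the channel with 3 mm play each side; top 30 mm above the table. 0.2 to 0.45 kg. Its own y axis points along the channel to the fence; home, it touches the fence and its centre is at y 85 mm in the jig's frame
- jar: bystander, loose: small round glass jar with white cap, 54 mm across, 70 mm tall. Origin at its underside. Leave alone
- flask: bystander, loose: round bottle, 52 mm across, 120 mm tall. Origin at its underside. Leave alone
- brush: bystander, loose: brush lying flat, 170 mm long. Origin at its underside. Leave alone
- weight: bystander, loose: round brass hand weight with a knob, 48 mm across, 50 mm tall. Origin at its underside. Leave alone
- spatula: bystander, loose: spatula lying flat, 180 mm long. Origin at its underside. Leave alone
- bowl: bystander, loose: white bowl, 90 mm across, 35 mm tall. Origin at its underside. Leave alone
- cork: bystander, loose: cork block 60 x 45 x 30 mm. Origin at its underside. Leave alone
Mind the look-alikes: they are no part of the job. What is meant by the panel is not pink, and is the smaller of those in its own colour.

How it is judged:
By the outcome, as a careful person would: the job done as asked, in the order asked, and still so for the second after the job is handed in, with the robot touching nothing.
It also fails if it takes over 54 s, if anything falls off the work surface, if the arm or the gripper's body presses on something with over 40 N, if the wrist force passes 120 N, or if a joint passes its speed limit or range.

## Working session

There is one attempt and no reset: what is moved stays moved. The work goes in short steps, Python scripts to look and compute and a tool call to move; the robot and the scene stay as the last step left them, time stands still between calls to the robot, and variables do not carry over. Pictures are saved under pics/ and viewed, at most 10 in all, crops included, and the job is handed in when it is done.

Besides the shell and the picture viewer there is one more tool, called after "Request:" in YAML: its name, and indented under it one key for each argument. step_arm: Moves the arm, as the interface text tells. Its arguments: {"type":"object","properties":{"commands":{"type":"array"},"fingers":{"type":"number"},"grip_force":{"type":"number"}},"required":["commands"]}

```bash
mkdir -p pics; python3 - <<'E'
from cell import *
import cv2,numpy as np
for c in ["scene","side"]:
    im=read_camera(c); cv2.imwrite(f"pics/{c}0.png",cv2.resize(im[:,:,::-1],(800,600),interpolation=cv2.INTER_CUBIC))
    C=get_calibration(c);K=np.array(C["camera_matrix"]);W=np.array(C["world_from_camera"])
    print(c,K.round(1).tolist(),W.round(3).tolist(), [k for k in C])
    for n in ["jig","fence_face","hinge","handle","hold_arm","panel"]:
        try:
            for d in search_frame(c,n)[:4]:
                p=np.linalg.inv(W)@np.r_[d["at"],1]; u=K@[p[0],-p[1],-p[2]]
                print(n,np.round(d["at"],3),round(d["confidence"],2),(u[:2]/u[2]*800/512).round())
        except Exception as e: print(n,e)
s=observe();print(s["time"],s["tool_pos"],s["tool_rot"])
E
```

```text
scene [[375.3, 0.0, 257.4], [0.0, 375.3, 188.2], [0.0, 0.0, 1.0]] [[0.563, -0.63, 0.534, 1.064], [0.826, 0.428, -0.366, -0.359], [0.002, 0.647, 0.762, 0.864], [0.0, 0.0, 0.0, 1.0]] ['camera_matrix', 'world_from_camera']
fence_face [ 0.578 -0.034  0.006] 0.91 [398. 357.]
hinge [ 0.581 -0.026  0.004] 0.8 [403. 356.]
hinge [0.577 0.134 0.072] 0.47 [476. 291.]
handle [ 0.546 -0.067  0.088] 0.59 [371. 325.]
hold_arm [ 0.546 -0.066  0.084] 0.84 [371. 326.]
panel [0.318 0.303 0.029] 0.91 [460. 196.]
panel [ 0.562 -0.098  0.032] 0.77 [361. 359.]
panel [ 0.406 -0.339  0.022] 0.73 [194. 365.]
panel [0.462 0.14  0.049] 0.29 [440. 260.]
side [[348.6, 0.0, 256.0], [0.0, 348.6, 190.7], [0.0, 0.0, 1.0]] [[0.913, 0.241, -0.329, 0.249], [-0.408, 0.552, -0.727, -0.579], [0.006, 0.798, 0.603, 0.582], [0.0, 0.0, 0.0, 1.0]] ['camera_matrix', 'world_from_camera']
jig [ 0.53  -0.032  0.005] 0.9 [419. 357.]
fence_face [ 0.526 -0.034  0.006] 0.63 [418. 357.]
fence_face [0.557 0.133 0.065] 0.48 [393. 265.]
fence_face [0.441 0.134 0.044] 0.32 [328. 291.]
hinge [ 0.528 -0.036  0.007] 0.65 [420. 358.]
hinge [0.558 0.132 0.064] 0.22 [394. 266.]
handle [ 0.54  -0.081  0.084] 0.61 [443. 335.]
hold_arm [ 0.534 -0.078  0.088] 0.58 [438. 333.]
panel [ 0.545 -0.091  0.032] 0.79 [447. 366.]
panel [0.312 0.291 0.034] 0.62 [233. 265.]
panel [ 0.401 -0.333  0.019] 0.6 [434. 563.]
0.7 [ 0.11705528 -0.51180994  0.22675226] [3.14148073e+00 1.45619253e-05 2.24805529e-01]
```

View pics/scene0.png

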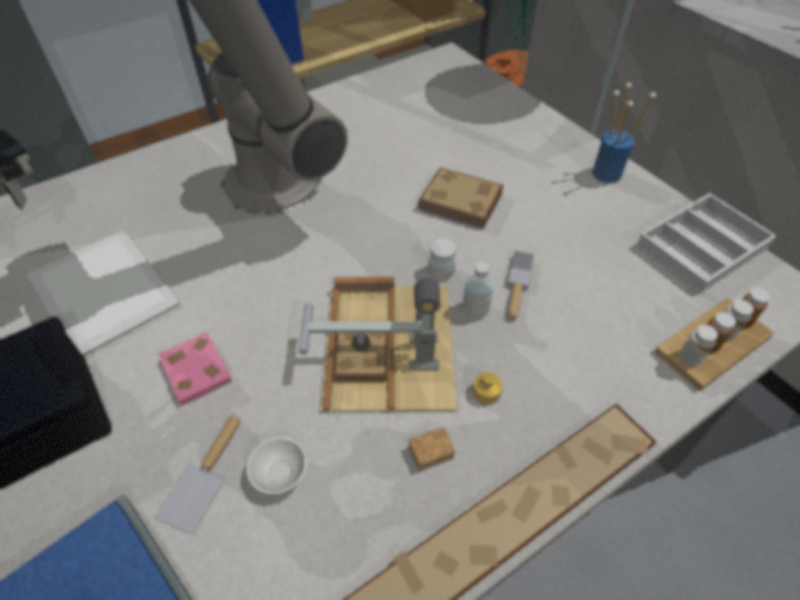

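View pics/side0.png

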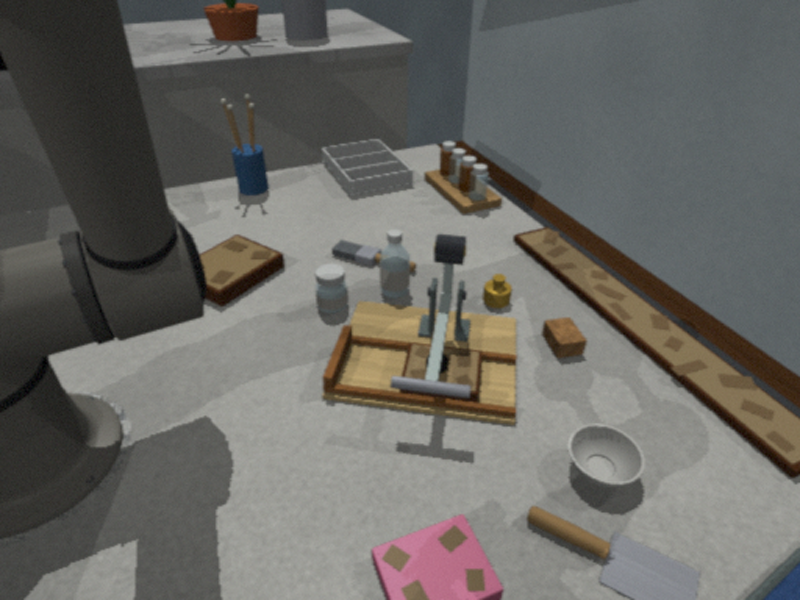

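Panel candidates (scene picture, 800×600): the one in the channel (360,358), a brown block (460,196) and a pink block (194,365). The one in the channel under the arm fits: it isn't pink and is smaller than the other brown one. I'll confirm this in an enlarged crop that also gives me corners for the jig fit.

```bash
python3 - <<'E'
from cell import *
import cv2,numpy as np
a=read_camera("scene")[165:275,175:305,::-1]; b=read_camera("side")[140:275,200:340,::-1]
A=cv2.resize(a,None,fx=6,fy=5.45,interpolation=cv2.INTER_CUBIC)
A=cv2.resize(a,None,fx=5.4,fy=5.4,interpolation=cv2.INTER_CUBIC);cv2.imwrite("pics/c1.png",A)
B=cv2.resize(b,None,fx=4.4,fy=4.4,interpolation=cv2.INTER_CUBIC);cv2.imwrite("pics/c2.png",B)
print(A.shape,B.shape)
E
```

```text
(594, 702, 3) (594, 616, 3)
```

View pics/c1.png

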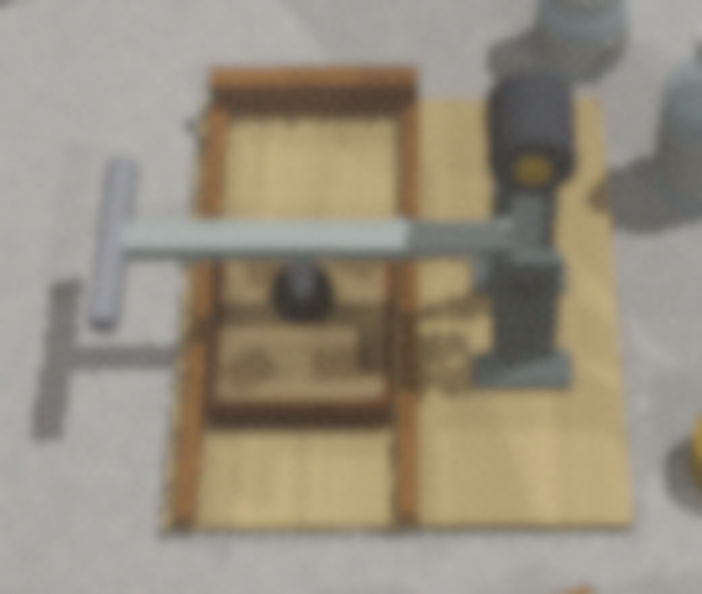

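View pics/c2.png

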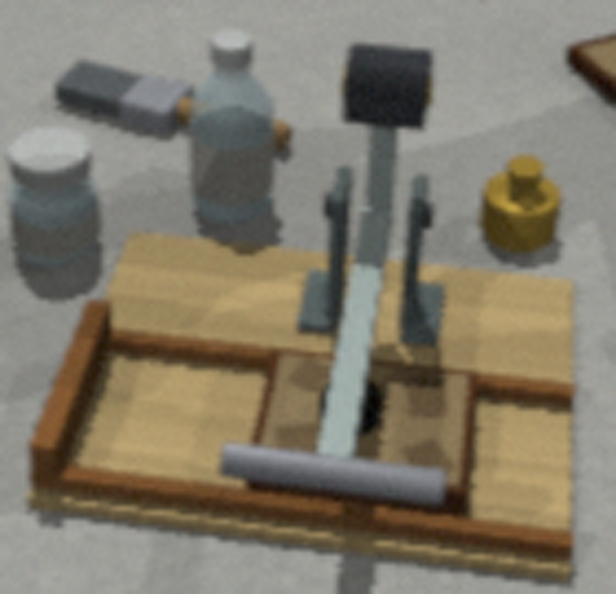

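The crops confirm it: dark block with a pale face, under the foot (c1 290,340; c2 370,420). Next I fit the jig pose from corner pixels.

```bash
cat > fit.py <<'E'
from cell import *
import numpy as np
from scipy.optimize import least_squares
P={"scene":(5.4,175,165,[((212,70),(-58,154,38)),((416,70),(58,154,38)),((416,95),(58,140,38)),((212,95),(-58,140,38)),
 ((172,525),(-58,-115,18)),((198,522),(-48,-115,18)),((395,522),(48,-115,18)),((416,522),(58,-115,18)),((122,162),(-90,50,80)),((103,323),(-90,-50,80)),
 ((210,405),(-45,-55,30,1)),((390,405),(45,-55,30,1))]),
 "side":(4.4,200,140,[((108,308),(58,140,38)),((224,461),(-90,50,80)),((444,485),(-90,-50,80)),((572,545),(-58,-115,18)),((470,375),(45,-55,30,1)),((275,352),(45,55,30,1))])}
cal={c:get_calibration(c) for c in P}
def proj(c,X):
    W=np.array(cal[c]["world_from_camera"]);p=np.linalg.inv(W)@np.r_[X,1];u=np.array(cal[c]["camera_matrix"])@[p[0],-p[1],-p[2]];return u[:2]/u[2]
def w(q,v):
    c,s=np.cos(q[2]),np.sin(q[2]);x,y,z=np.array(v[:3])/1e3
    if len(v)>3:y+=q[3]
    return np.array([q[0]+c*x-s*y,q[1]+s*x+c*y,z])
def res(q):
    r=[]
    for c,(s,ox,oy,L) in P.items():
        for px,v in L: r.append(proj(c,w(q,v))-((np.array(px)+.5)/s-.5+[ox,oy]))
    return np.ravel(r)
q=least_squares(res,[.55,-.05,1.57,0],loss="soft_l1").x
if __name__=="__main__":
    print(q.round(4));print(res(q).reshape(-1,2).round(1).tolist())
    for n,v in dict(handle=(-90,0,80),hinge=(110,0,80),fence=(0,140,23),panel=(0,0,30,1),pend=(0,-55,30,1)).items():print(n,w(q,v).round(4))
    for c in P:
        for n in ["jar","flask","weight","cork","bowl","spatula","brush"]:
            for d in search_frame(c,n)[:1]:print(c,n,np.round(d["at"],3),round(d["confidence"],2))
E
python3 - <<'E'
from cell import read_camera
for c in("scene","side"):read_camera(c)
E
python3 fit.py
```

```text
[ 0.5343 -0.0835  0.9779 -0.0049]
[[-0.8, -0.9], [0.5, -1.0], [0.5, -2.1], [-1.1, -2.0], [-0.2, -1.4], [-1.1, -0.8], [0.2, -1.0], [0.2, -1.0], [-0.1, 0.2], [-0.5, 1.0], [-1.0, -0.2], [0.1, -0.3], [1.8, -1.9], [0.7, -0.7], [1.2, 0.5], [1.6, 0.3], [1.7, -1.2], [-0.5, -1.5]]
handle [ 0.484  -0.1581  0.08  ]
hinge [0.5958 0.0077 0.08  ]
fence [ 0.4182 -0.0052  0.023 ]
panel [ 0.5384 -0.0862  0.03  ]
pend [ 0.584 -0.117  0.03 ]
scene jar [0.464 0.141 0.049] 0.56
scene flask [0.576 0.136 0.071] 0.79
scene weight [0.725 0.049 0.028] 0.68
scene cork [ 0.759 -0.095  0.032] 0.62
scene bowl [ 0.645 -0.304  0.016] 0.87
scene spatula [ 0.602 -0.421  0.005] 0.89
scene brush [0.561 0.257 0.016] 0.56
side jar [0.441 0.138 0.042] 0.93
side flask [0.561 0.134 0.061] 0.95
side weight [0.712 0.041 0.029] 0.77
side cork [0.708 0.042 0.031] 0.6
side bowl [ 0.657 -0.3    0.019] 0.71
side spatula [ 0.593 -0.417  0.004] 0.74
side brush [0.54  0.265 0.021] 0.66
```

Request:
step_arm:
  commands:
    - {"translation":[0,0,0],"roll":-0.108}
    - {"translation":[0,0,0],"roll":-0.108}
    - {"translation":[0,0,0],"roll":-0.108}
    - {"translation":[0,0,0],"roll":-0.108}
    - {"translation":[0,0,0],"roll":-0.108}
    - {"translation":[0,0,0],"roll":-0.108}
    - {"translation":[0,0,0],"roll":-0.105}
    - {"translation":[0,0,0],"roll":0}
  fingers: 0

```text
time: 2.27
tool_pos: [0.117, -0.5118, 0.2268]
tool_rot: [3.142, 0.0, 0.981]
contact_force: [0.0, -0.0, -0.3]
opening: 0.0428
grip_force: 0.0
```

Request:
step_arm:
  commands:
    - {"translation":[32,5,0],"roll":0}
    - {"translation":[32,5,0],"roll":0}
    - {"translation":[32,5,0],"roll":0}
    - {"translation":[32,5,0],"roll":0}
    - {"translation":[32,5,0],"roll":0}
    - {"translation":[32,5,0],"roll":0}
    - {"translation":[32,5,0],"roll":0}
    - {"translation":[32,5,0],"roll":0}
    - {"translation":[32,5,0],"roll":0}
    - {"translation":[32,5,0],"roll":0}
    - {"translation":[32,5,0],"roll":0}
    - {"translation":[32,5,0],"roll":0}
    - {"translation":[32,5,0],"roll":0}
    - {"translation":[32,5,0],"roll":0}
    - {"translation":[32,5,0],"roll":0}
    - {"translation":[32,5,0],"roll":0}
    - {"translation":[32,5,0],"roll":0}
    - {"translation":[32,5,0],"roll":0}
    - {"translation":[30,5,0],"roll":0}
    - {"translation":[0,0,0],"roll":0}

```text
time: 3.93
tool_pos: [0.5372, -0.0587, 0.2264]
tool_rot: [3.141, -0.002, 0.978]
contact_force: [-1.2, -0.4, -0.7]
opening: 0.0007
grip_force: 0.0
```

```bash
cat > st.py <<'E'
from cell import *
import numpy as np
q=[0.5343,-0.0835,0.9779];c,s=np.cos(q[2]),np.sin(q[2])
o=observe();d=np.array(o["tool_pos"])-[q[0],q[1],0]
print("t",round(o["time"],2),"jig",np.round([c*d[0]+s*d[1],-s*d[0]+c*d[1],d[2]],4),"rpy",np.round(o["tool_rot"],3),"F",np.round(o["contact_force"],1),"open",o["opening"],"q",np.round(o["qpos"],2))
E
python3 st.py; python3 - <<'E'
from cell import *
import cv2
cv2.imwrite("pics/s1.png",cv2.resize(read_camera("side")[50:290,180:420,::-1],(600,600),interpolation=cv2.INTER_CUBIC))
E
```

```text
t 3.93 jig [0.0222 0.0114 0.2264] rpy [ 3.141e+00 -2.000e-03  9.780e-01] F [-1.2 -0.4 -0.7] open 0.0007101299804243367 q [-0.25  0.37  1.48  0.    1.29  0.34]
```

View pics/s1.png

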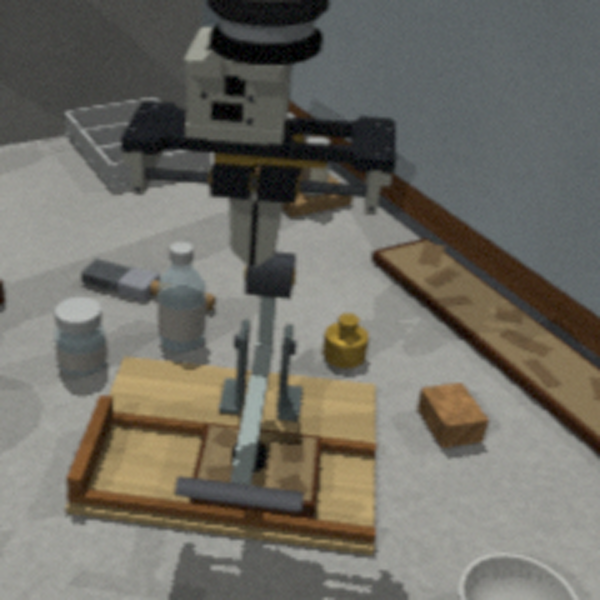

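The picture shows the shut fingers above the arm, ahead of the counterweight (272,275), with the gripper's long side along the channel. I'll centre and go down in front of the counterweight.

Request:
step_arm:
  commands:
    - {"translation":[10,5,10],"roll":0}
    - {"translation":[10,6,20],"roll":0}
    - {"translation":[5,0,20],"roll":0}
    - {"translation":[0,0,20],"roll":0}
    - {"translation":[0,0,20],"roll":0}
    - {"translation":[0,0,0],"roll":0}
    - {"translation":[0,0,0],"roll":0}

```text
time: 4.57
tool_pos: [0.5568, -0.0484, 0.1358]
tool_rot: [-3.139, 0.001, 0.976]
contact_force: [0.4, -1.0, 0.4]
opening: 0.0002
grip_force: 0.0
```

Request:
step_arm:
  commands:
    - {"translation":[8,0,0],"roll":0}
    - {"translation":[8,0,0],"roll":0}
    - {"translation":[8,0,0],"roll":0}
    - {"translation":[6,0,0],"roll":0}
    - {"translation":[6,0,0],"roll":0}
    - {"translation":[6,0,0],"roll":0}
    - {"translation":[0,0,0],"roll":0}
    - {"translation":[0,0,0],"roll":0}

```text
time: 5.23
tool_pos: [0.581, -0.0134, 0.1373]
tool_rot: [3.141, 0.002, 0.979]
contact_force: [-3.8, -5.7, 3.4]
opening: 0.0002
grip_force: 3.3
```

```bash
python3 st.py; python3 - <<'E'
from cell import *
import cv2
cv2.imwrite("pics/s2.png",cv2.resize(read_camera("side")[50:290,180:420,::-1],(600,600),interpolation=cv2.INTER_CUBIC))
E
```

```text
t 5.23 jig [0.0843 0.0004 0.1373] rpy [3.141e+00 2.000e-03 9.790e-01] F [-3.8 -5.7  3.4] open 0.00015319231657814843 q [-0.15  0.52  1.49 -0.    1.12  0.44]
```

View pics/s2.png

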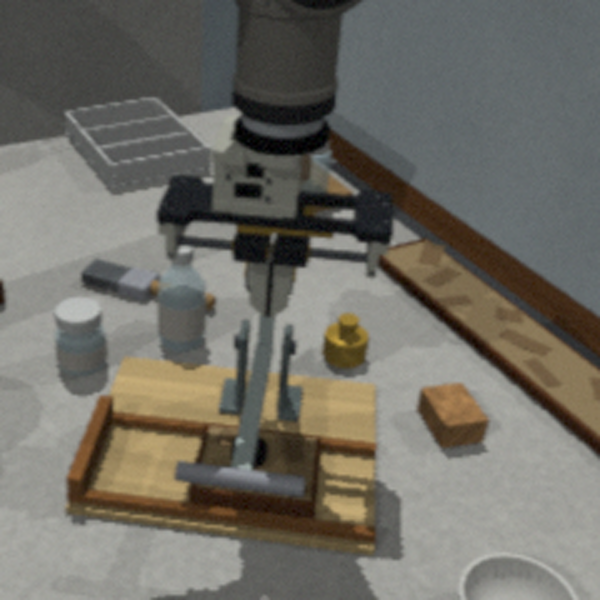

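Contact is made at about 7 N, on the counterweight only. I'll carry on outwards and downwards with its swing.

Request:
step_arm:
  commands:
    - {"translation":[5,0,0],"roll":0}
    - {"translation":[5,0,0],"roll":0}
    - {"translation":[5,0,0],"roll":0}
    - {"translation":[5,0,1],"roll":0}
    - {"translation":[5,0,2],"roll":0}
    - {"translation":[5,0,3],"roll":0}
    - {"translation":[5,0,3],"roll":0}
    - {"translation":[5,0,3],"roll":0}
    - {"translation":[0,0,0],"roll":0}
    - {"translation":[0,0,0],"roll":0}

```text
time: 6.12
tool_pos: [0.6035, 0.0211, 0.1241]
tool_rot: [-3.141, -0.001, 0.978]
contact_force: [-0.1, 0.7, 0.0]
opening: 0.0004
grip_force: 0.0
```

Request:
step_arm:
  commands:
    - {"translation":[5,0,3],"roll":0}
    - {"translation":[5,0,3],"roll":0}
    - {"translation":[5,0,2],"roll":0}
    - {"translation":[5,0,0],"roll":0}
    - {"translation":[5,0,0],"roll":0}
    - {"translation":[0,0,0],"roll":0}
    - {"translation":[0,0,0],"roll":0}
    - {"translation":[0,0,0],"roll":0}
    - {"translation":[0,0,0],"roll":0}
    - {"translation":[0,0,0],"roll":0}

```text
time: 6.95
tool_pos: [0.6173, 0.0408, 0.1168]
tool_rot: [3.141, -0.0, 0.978]
contact_force: [0.2, 0.2, -0.5]
opening: 0.0005
grip_force: 0.0
```

```bash
python3 st.py; python3 - <<'E'
from cell import *
import cv2
cv2.imwrite("pics/s3.png",cv2.resize(read_camera("side")[50:290,180:420,::-1],(600,600),interpolation=cv2.INTER_CUBIC))
E
```

```text
t 6.95 jig [0.1495 0.0006 0.1168] rpy [ 3.141 -0.     0.978] F [ 0.2  0.2 -0.5] open 0.0005368934672047357 q [-0.06  0.61  1.4  -0.    1.13  0.54]
```

View pics/s3.png

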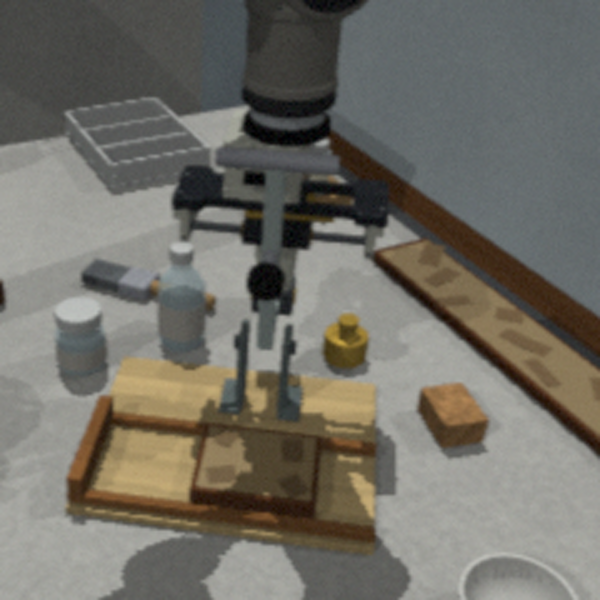

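The arm stands up against its stop (crossbar at 275,160), with the panel free and the forces at zero. I'll back out on the robot's side: up, along +y, then across to the channel.

Request:
step_arm:
  commands:
    - {"translation":[5,0,-5],"roll":0}
    - {"translation":[5,0,-15],"roll":0}
    - {"translation":[5,0,-20],"roll":0}
    - {"translation":[0,0,-20],"roll":0}
    - {"translation":[0,-10,-10],"roll":0}
    - {"translation":[0,-20,0],"roll":0}
    - {"translation":[0,-20,0],"roll":0}
    - {"translation":[0,-20,0],"roll":0}
    - {"translation":[0,-20,0],"roll":0}
    - {"translation":[0,-20,0],"roll":0}
    - {"translation":[0,-20,0],"roll":0}
    - {"translation":[0,-20,0],"roll":0}
    - {"translation":[0,-20,0],"roll":0}
    - {"translation":[0,-10,0],"roll":0}
    - {"translation":[0,0,0],"roll":0}
    - {"translation":[0,0,0],"roll":0}

```text
time: 8.33
tool_pos: [0.4766, 0.1541, 0.187]
tool_rot: [3.141, -0.0, 0.979]
contact_force: [0.3, -0.3, -1.2]
opening: 0.0004
grip_force: 0.0
```

```bash
python3 st.py
```

```text
t 8.33 jig [0.1649 0.1806 0.187 ] rpy [ 3.141 -0.     0.979] F [ 0.3 -0.3 -1.2] open 0.00040629715652000856 q [ 0.16  0.33  1.65 -0.    1.15  0.75]
```

Request:
step_arm:
  commands:
    - {"translation":[-22,0,0],"roll":0}
    - {"translation":[-22,0,0],"roll":0}
    - {"translation":[-22,0,0],"roll":0}
    - {"translation":[-22,0,0],"roll":0}
    - {"translation":[-22,0,0],"roll":0}
    - {"translation":[-22,0,0],"roll":0}
    - {"translation":[-22,0,0],"roll":0}
    - {"translation":[-20,0,0],"roll":0}
    - {"translation":[0,0,0],"roll":0}
    - {"translation":[0,0,0],"roll":0}

```text
time: 9.17
tool_pos: [0.3799, 0.0085, 0.187]
tool_rot: [3.141, -0.0, 0.975]
contact_force: [0.5, 0.2, 0.2]
opening: 0.0007
grip_force: 0.0
```

Request:
step_arm:
  commands:
    - {"translation":[0,20,0],"roll":0}
    - {"translation":[0,20,0],"roll":0}
    - {"translation":[0,20,0],"roll":0}
    - {"translation":[0,20,0],"roll":0}
    - {"translation":[0,20,0],"roll":0}
    - {"translation":[0,20,0],"roll":0}
    - {"translation":[0,20,0],"roll":0}
    - {"translation":[0,20,0],"roll":0}
    - {"translation":[0,20,0],"roll":0}
    - {"translation":[0,20,0],"roll":0}
    - {"translation":[0,20,0],"roll":0}
    - {"translation":[0,20,0],"roll":0}
    - {"translation":[0,20,0],"roll":0}
    - {"translation":[0,20,0],"roll":0}
    - {"translation":[0,10,0],"roll":0}
    - {"translation":[0,0,0],"roll":0}
    - {"translation":[0,0,0],"roll":0}

```text
time: 10.58
tool_pos: [0.6202, -0.1521, 0.1857]
tool_rot: [-3.141, 0.0, 0.978]
contact_force: [-0.2, 0.3, -0.7]
opening: 0.0002
grip_force: 0.0
```

```bash
python3 st.py
```

```text
t 10.58 jig [-0.0089 -0.1095  0.1857] rpy [-3.141  0.     0.978] F [-0.2  0.3 -0.7] open 0.00024606335049512796 q [-0.36  0.58  1.24  0.    1.31  0.23]
```

Request:
step_arm:
  commands:
    - {"translation":[9,0,15],"roll":0}
    - {"translation":[0,0,25],"roll":0}
    - {"translation":[0,0,25],"roll":0}
    - {"translation":[0,0,25],"roll":0}
    - {"translation":[0,0,25],"roll":0}
    - {"translation":[0,0,20],"roll":0}
    - {"translation":[0,0,15],"roll":0}
    - {"translation":[0,0,10],"roll":0}
    - {"translation":[0,0,6],"roll":0}
    - {"translation":[0,0,0],"roll":0}
    - {"translation":[0,0,0],"roll":0}

```text
time: 11.5
tool_pos: [0.6251, -0.1448, 0.0214]
tool_rot: [3.141, -0.0, 0.978]
contact_force: [0.2, 0.7, 1.2]
opening: 0.0007
grip_force: 0.0
```

Request:
step_arm:
  commands:
    - {"translation":[0,-5,0],"roll":0}
    - {"translation":[0,-5,0],"roll":0}
    - {"translation":[0,-5,0],"roll":0}
    - {"translation":[0,-5,0],"roll":0}
    - {"translation":[0,-5,0],"roll":0}
    - {"translation":[0,-5,0],"roll":0}
    - {"translation":[0,-5,0],"roll":0}
    - {"translation":[0,0,0],"roll":0}

```text
time: 12.17
tool_pos: [0.595, -0.1248, 0.0208]
tool_rot: [-3.141, 0.0, 0.978]
contact_force: [0.1, -0.5, -0.0]
opening: 0.0001
grip_force: 0.0
```

```bash
python3 st.py; python3 - <<'E'
from cell import *
import cv2
cv2.imwrite("pics/s4.png",cv2.resize(read_camera("side")[50:290,180:420,::-1],(600,600),interpolation=cv2.INTER_CUBIC))
E
```

```text
t 12.17 jig [-0.0003 -0.0734  0.0208] rpy [-3.141  0.     0.978] F [ 0.1 -0.5 -0. ] open 0.00014999973984582463 q [-0.33  0.71  1.51 -0.    0.92  0.26]
```

View pics/s4.png

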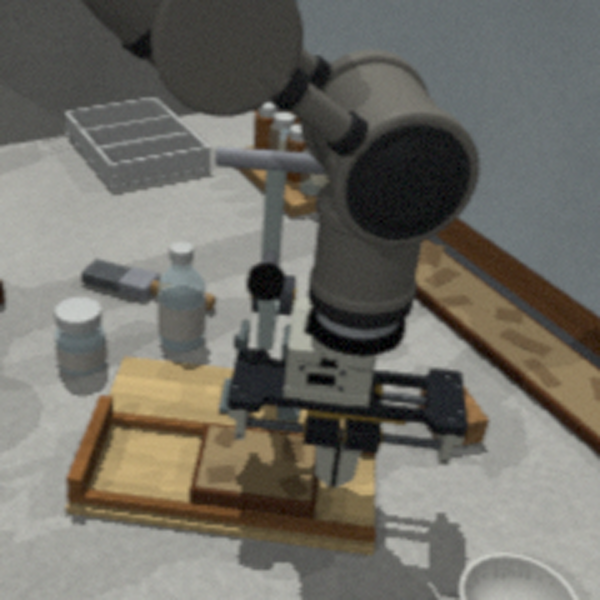

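Request:
step_arm:
  commands:
    - {"translation":[-9,0,2],"roll":0}
    - {"translation":[-9,0,2],"roll":0}
    - {"translation":[0,0,0],"roll":0}
    - {"translation":[0,-4,0],"roll":0}
    - {"translation":[0,-4,0],"roll":0}
    - {"translation":[0,-4,0],"roll":0}
    - {"translation":[0,-4,0],"roll":0}
    - {"translation":[0,-4,0],"roll":0}
    - {"translation":[0,-4,0],"roll":0}
    - {"translation":[0,-4,0],"roll":0}
    - {"translation":[0,-4,0],"roll":0}

```text
time: 13.13
tool_pos: [0.5588, -0.1221, 0.0167]
tool_rot: [3.142, 0.0, 0.978]
contact_force: [0.1, -2.5, -0.5]
opening: 0.0001
grip_force: 1.1
```

Request:
step_arm:
  commands:
    - {"translation":[0,-4,0],"roll":0}
    - {"translation":[0,-4,0],"roll":0}
    - {"translation":[0,-4,0],"roll":0}
    - {"translation":[0,-4,0],"roll":0}
    - {"translation":[0,-4,0],"roll":0}
    - {"translation":[0,-4,0],"roll":0}
    - {"translation":[0,-4,0],"roll":0}

```text
time: 13.72
tool_pos: [0.5356, -0.1065, 0.0167]
tool_rot: [3.142, 0.0, 0.978]
contact_force: [2.3, -1.1, 0.4]
opening: 0.0003
grip_force: 1.1
```

```bash
python3 st.py; python3 - <<'E'
from cell import *
import cv2
a=cv2.resize(read_camera("side")[50:290,180:420,::-1],(400,400),interpolation=cv2.INTER_CUBIC)
b=cv2.resize(read_camera("scene")[110:290,160:340,::-1],(400,400),interpolation=cv2.INTER_CUBIC)
cv2.imwrite("pics/s5.png",cv2.hconcat([a,b]))
E
```

```text
t 13.72 jig [-0.0184 -0.0139  0.0167] rpy [3.142 0.    0.978] F [ 2.3 -1.1  0.4] open 0.00027950775521995647 q [-0.34  0.63  1.7  -0.    0.81  0.26]
```

View pics/s5.png

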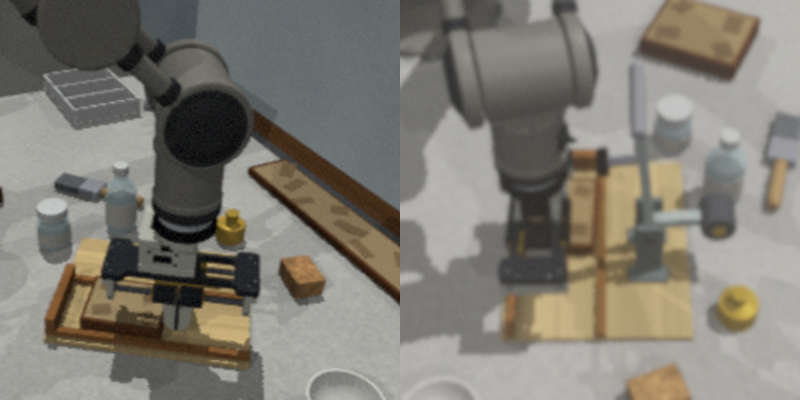

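The panel is following (left view, 125,310) and the wrist housing clears the raised crossbar (right view, 595 against 638). I'll go on gently towards the fence.

Request:
step_arm:
  commands:
    - {"translation":[0,-4,0],"roll":0}
    - {"translation":[0,-4,0],"roll":0}
    - {"translation":[0,-4,0],"roll":0}
    - {"translation":[0,-4,0],"roll":0}
    - {"translation":[0,-3,0],"roll":0}
    - {"translation":[0,-2,0],"roll":0}
    - {"translation":[0,-1,0],"roll":0}
    - {"translation":[0,0,0],"roll":0}
    - {"translation":[0,0,0],"roll":0}

```text
time: 14.57
tool_pos: [0.5174, -0.0943, 0.0166]
tool_rot: [-3.141, 0.0, 0.978]
contact_force: [0.5, -0.5, 0.7]
opening: 0.0003
grip_force: 0.3
```

Request:
step_arm:
  commands:
    - {"translation":[0,-1.5,0],"roll":0}
    - {"translation":[0,-1.5,0],"roll":0}
    - {"translation":[0,-1.5,0],"roll":0}
    - {"translation":[0,0,0],"roll":0}

```text
time: 14.9
tool_pos: [0.5137, -0.0918, 0.0167]
tool_rot: [-3.141, 0.0, 0.978]
contact_force: [1.5, -1.3, 0.7]
opening: 0.0003
grip_force: 0.7
```

```bash
python3 st.py
```

```text
t 14.9 jig [-0.0184  0.0124  0.0167] rpy [-3.141  0.     0.978] F [ 1.5 -1.3  0.7] open 0.000284428902126974 q [-0.32  0.6   1.77 -0.    0.77  0.27]
```

Request:
step_arm:
  commands:
    - {"translation":[0,-1,0],"roll":0}
    - {"translation":[0,-1,0],"roll":0}
    - {"translation":[0,-1,0],"roll":0}
    - {"translation":[0,0,0],"roll":0}

```text
time: 15.23
tool_pos: [0.5116, -0.0903, 0.0168]
tool_rot: [3.141, -0.0, 0.978]
contact_force: [1.8, -1.5, -0.3]
opening: 0.0007
grip_force: 1.0
```

Request:
step_arm:
  commands:
    - {"translation":[0,-1,0],"roll":0}
    - {"translation":[0,-1,0],"roll":0}
    - {"translation":[0,0,0],"roll":0}

```text
time: 15.48
tool_pos: [0.511, -0.0897, 0.0174]
tool_rot: [3.139, -0.001, 0.978]
contact_force: [3.8, -3.0, 1.6]
opening: 0.0004
grip_force: 2.4
```

Request:
step_arm:
  commands:
    - {"translation":[0,-1,0],"roll":0}
    - {"translation":[0,-1,0],"roll":0}
    - {"translation":[0,0,0],"roll":0}

```text
time: 15.73
tool_pos: [0.5107, -0.0891, 0.0178]
tool_rot: [3.135, -0.001, 0.978]
contact_force: [6.6, -5.0, 2.2]
opening: 0.0002
grip_force: 3.2
```

Request:
step_arm:
  commands:
    - {"translation":[0,-1,0],"roll":0}
    - {"translation":[0,-1,0],"roll":0}
    - {"translation":[0,-1,0],"roll":0}
    - {"translation":[0,0,0],"roll":0}
    - {"translation":[0,0,0],"roll":0}

```text
time: 16.15
tool_pos: [0.5102, -0.0882, 0.0185]
tool_rot: [3.131, -0.003, 0.978]
contact_force: [10.3, -5.9, 1.9]
opening: 0.0006
grip_force: 4.9
```

Request:
step_arm:
  commands:
    - {"translation":[0,5,0],"roll":0}
    - {"translation":[0,10,0],"roll":0}
    - {"translation":[0,15,0],"roll":0}
    - {"translation":[0,20,0],"roll":0}
    - {"translation":[0,20,0],"roll":0}
    - {"translation":[0,20,0],"roll":0}
    - {"translation":[-10,20,0],"roll":0}
    - {"translation":[-10,20,0],"roll":0}
    - {"translation":[0,0,0],"roll":0}

```text
time: 16.9
tool_pos: [0.6039, -0.1765, 0.0161]
tool_rot: [-3.142, -0.003, 0.975]
contact_force: [6.4, 1.3, 0.5]
opening: 0.0007
grip_force: 2.8
```

```bash
python3 st.py; python3 - <<'E'
from cell import *
import cv2
a=cv2.resize(read_camera("side")[60:280,190:355,::-1],(400,533),interpolation=cv2.INTER_CUBIC)
b=cv2.resize(read_camera("scene")[140:290,200:313,::-1],(400,533),interpolation=cv2.INTER_CUBIC)
cv2.imwrite("pics/s6.png",cv2.hconcat([a,b]))
E
```

```text
t 16.9 jig [-0.0382 -0.1097  0.0161] rpy [-3.142e+00 -3.000e-03  9.750e-01] F [6.4 1.3 0.5] open 0.0006655473708063487 q [-0.41  0.75  1.45  0.    0.94  0.19]
```

View pics/s6.png

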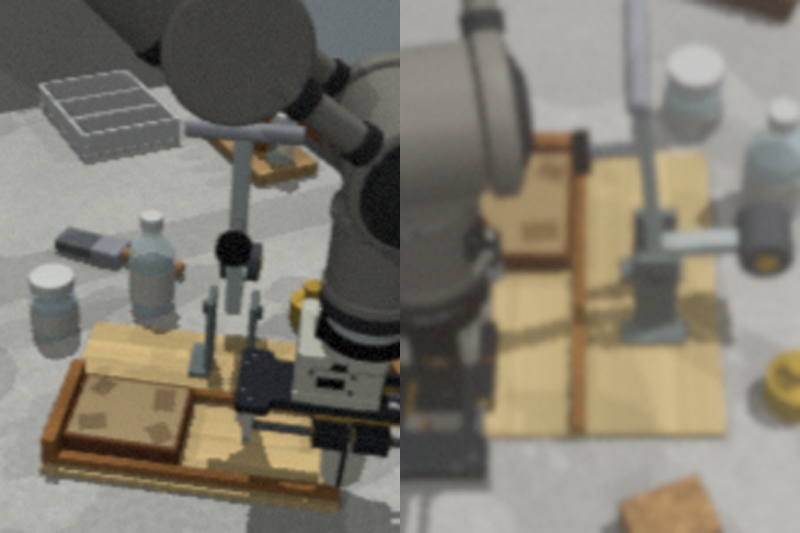

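The panel sits at the fence (left view, 130,415) and the arm is still up. A fingertip grazes the ledge (about 6 N), so I'll move off it and up.

Request:
step_arm:
  commands:
    - {"translation":[8,0,0],"roll":0}
    - {"translation":[6,0,0],"roll":0}
    - {"translation":[0,0,-10],"roll":0}
    - {"translation":[0,10,-20],"roll":0}
    - {"translation":[-10,15,-25],"roll":0}
    - {"translation":[-20,15,-25],"roll":0}
    - {"translation":[-20,15,-25],"roll":0}
    - {"translation":[-20,15,-25],"roll":0}
    - {"translation":[-20,0,-10],"roll":0}
    - {"translation":[-20,0,0],"roll":0}
    - {"translation":[-20,0,0],"roll":0}
    - {"translation":[-20,0,0],"roll":0}
    - {"translation":[0,0,0],"roll":0}
    - {"translation":[0,0,0],"roll":0}

```text
time: 18.17
tool_pos: [0.5836, -0.3278, 0.1572]
tool_rot: [-3.141, -0.0, 0.976]
contact_force: [0.5, 1.4, -0.3]
opening: 0.0002
grip_force: 0.0
```

```bash
python3 st.py; python3 - <<'E'
from cell import *
import numpy as np
q=[0.5343,-0.0835,0.9779];c,s=np.cos(q[2]),np.sin(q[2])
for cam in("scene","side"):
    read_camera(cam)
    for n in("panel","handle","jar","flask","weight","bowl","cork","brush","spatula"):
        for d in search_frame(cam,n)[:3 if n=="panel" else 1]:
            a=np.array(d["at"]);e=a-[q[0],q[1],0]
            print(cam,n,a.round(3),"jig",np.round([c*e[0]+s*e[1],-s*e[0]+c*e[1]],3),round(d["confidence"],2))
E
```

```text
t 18.17 jig [-0.175  -0.1774  0.1572] rpy [-3.141 -0.     0.976] F [ 0.5  1.4 -0.3] open 0.00018865484954835732 q [-0.63  0.66  1.18  0.    1.3  -0.03]
scene panel [0.321 0.301 0.031] jig [0.2   0.392] 0.92
scene panel [ 0.474 -0.041  0.028] jig [0.001 0.074] 0.59
scene panel [ 0.379 -0.371  0.022] jig [-0.325 -0.032] 0.56
scene handle [0.604 0.008 0.139] jig [ 0.114 -0.007] 0.89
scene jar [0.464 0.141 0.052] jig [0.147 0.183] 0.8
scene flask [0.576 0.136 0.078] jig [0.206 0.088] 0.82
scene weight [0.723 0.046 0.029] jig [ 0.213 -0.084] 0.87
scene bowl [ 0.64  -0.301  0.017] jig [-0.122 -0.209] 0.79
scene brush [0.56  0.257 0.014] jig [0.297 0.169] 0.81
side panel [ 0.459 -0.043  0.032] jig [-0.008  0.085] 0.93
side panel [ 0.405 -0.335  0.02 ] jig [-0.281 -0.033] 0.65
side panel [0.298 0.29  0.033] jig [0.178 0.404] 0.59
side handle [ 0.584 -0.009  0.218] jig [0.09  0.001] 0.56
side jar [0.443 0.134 0.044] jig [0.129 0.197] 0.87
side flask [0.56  0.132 0.062] jig [0.193 0.099] 0.57
side weight [0.712 0.041 0.029] jig [ 0.203 -0.077] 0.77
side bowl [ 0.658 -0.297  0.02 ] jig [-0.108 -0.221] 0.61
side cork [ 0.457 -0.044  0.032] jig [-0.01   0.086] 0.6
side brush [0.542 0.267 0.016] jig [0.295 0.19 ] 0.53
side spatula [ 0.594 -0.416  0.003] jig [-0.242 -0.236] 0.86
```

```bash
python3 - <<'E'
from fit import *
from cell import read_camera
im=read_camera("scene").astype(int)
# brightness along channel line at z=30, x=25 : panel end expected at y=30
for x in(-25,25):
    for y in range(14,44,2):
        u=proj("scene",w(q,(x,y,30)));print(x,y,im[int(round(u[1])),int(round(u[0]))].sum(),end=" | ")
    print()
S=read_camera("side").astype(int)
for y in list(range(16,46,2))+list(range(124,150,2)):
    u=proj("side",w(q,(10,y,30)));print(y,S[int(round(u[1])),int(round(u[0]))].sum(),end=" | ")
E
```

```text
-25 14 305 | -25 16 305 | -25 18 237 | -25 20 237 | -25 22 206 | -25 24 206 | -25 26 212 | -25 28 220 | -25 30 220 | -25 32 270 | -25 34 270 | -25 36 329 | -25 38 357 | -25 40 357 | -25 42 355 | 
25 14 289 | 25 16 289 | 25 18 219 | 25 20 219 | 25 22 198 | 25 24 207 | 25 26 207 | 25 28 245 | 25 30 245 | 25 32 299 | 25 34 299 | 25 36 374 | 25 38 405 | 25 40 405 | 25 42 403 | 
16 428 | 18 414 | 20 407 | 22 398 | 24 332 | 26 332 | 28 203 | 30 111 | 32 120 | 34 168 | 36 272 | 38 358 | 40 358 | 42 374 | 44 349 | 124 373 | 126 371 | 128 370 | 130 368 | 132 368 | 134 367 | 136 338 | 138 187 | 140 126 | 142 104 | 144 104 | 146 157 | 148 233 |
```

```bash
python3 -c "
from cell import hand_in
print(hand_in())"
```

```text
the job is handed in; nothing more can be done
None
```

The job is handed in: the hold-down arm was pushed past balance at its counterweight and stays raised at its stop, the panel is home against the fence as far as the cameras (good to a few mm) and a firm 12 N stop show, and I saw no sign that anything else moved, though the cork could not be re-checked at the end.

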